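# Snap down the catches round a tub lid in one sweep

## Robot

A 6-joint arm with a two-finger parallel gripper is mounted at the origin on a cart in front of the work surface, level with it; the furniture and walls round the work are solid. World frame = base frame: x ahead of the robot, y to its left, z up, the work surface at z = 0. Lengths are in m, angles in rad, forces in N, time in s.
With the tool pointing down it reaches from about 0.375 to 0.9 m from the base axis. Payload 3.1 kg.
Tool frame: the origin (TCP) lies between the finger pads, 19 mm behind the fingertips; this is the grasp point; z points along the fingers, y is the line along which they close (so a half turn about z gives the same grasp; the last joint's range is limited). The gripper opens to 87 mm and grips with 3 to 60 N. Pads are 19 mm wide; open, the fingers measure 117 mm over their backs; the gripper's body (75 mm by 190 mm) begins 51 mm behind the grasp point.
Start: joints at [-1.512, 0.527, 1.433, -0, 1.181, -0.178], TCP at [0.147, -0.607, 0.241] pointing down, gripper open.
Joint ranges: [-3.08, 3.08], [-0.75, 2.2], [0.22, 2.44], [-1.43, 4.57], [0, 2.65], [-2.85, 2.85]. Speed limits (rad/s): [2.79, 2.79, 3.14, 3.14, 3.14, 3.14].

## Interface

Orientations are given as a unit quaternion [x, y, z, w].
In Python, from rig import robot gives the robot as it stands.
- The arm moves only by the tool move_arm, never from a script. Its argument "commands" is a list of rows, each an object with "hand": the finger opening in cm, from 0 to 8.7; "travel": the shift along the tool's x, y, z in cm, a list of three; "twist": the turn, a rotation vector about the tool's x, y, z in degrees, a list of three. In form: [{"hand": hand, "travel": [dx, dy, dz], "twist": [wx, wy, wz]}, ...]. A call has 1 to 5 rows; each row shifts and turns the commanded pose from where the row before left it, along the tool's axes as they then stand; what a row does not reach is not made up. A row lasts 1/12 s, in which the tool goes at most 41.7 mm and 7.16 degrees, less where a joint would pass 70% of its speed; a pose out of reach is approached as far as the arm can. A call is refused whole if a number of a shift passes 4.17 or a number of a turn 7.16, either way. A call with a gripper value outside its range is refused whole. The fingers move at their own pace and stop on an object; "force" is the grip in N (left out, the last holds). Time passes only in rows, so rows that do not move let the fingers close. It gives the time, the measured TCP pose, the force, the opening and the grip force at its end, in the units of the state.
- robot.get_obs(): the state, without advancing time (a new reading comes with each control period).
- robot.camera(name): name is "scene" or "top" or "wrist"; returns a dict with "frame" (400x640x3 uint8, red, green, blue), "fov_y" (degrees; the focal length in pixels is half the picture's height over the tangent of half this angle, whatever the lens; pixels are square), "cx", "cy" (the principal point, pixels), "extrinsics" (4x4, takes a point from camera to world coordinates); the wrist camera has in their place "T_tool_cam" (4x4, takes a point from camera to tool coordinates, whose origin is the TCP and whose axes are the flange's). Camera axes: x right, y down, z forward; pixel columns grow to the right and rows downward; lengths in m; the calibration is good to about 2 mm. The wrist camera is an equidistant fisheye: a pixel r from the principal point sees the ray r / f radians off the axis. A picture is of the moment at which its call begins: read the wrist's pose just before it. There is no depth.
- robot.hand_in(): hands the job in; it is judged then, once.
The state is a dict: "time": time; "q": joint angles; "joint_velocities": joint speeds; "joint_torque": joint torques, N m; "position": TCP position; "tool_rot": TCP orientation; "ft_force": force on the tool from outside, world axes, zero at the start; "moment": the same for the moment, N m; "grip_width": finger opening in m; "grip_force": force on a finger pad.
Only numpy, scipy, OpenCV 4.12 (cv2) and the standard library are available. Lean on these libraries where they do the work, as an engineer would, in place of code of your own. Each camera call takes 0.05 s, during which the arm holds its last target. There are 200 camera calls.

## Task

Close the blue lid of the round tub: put your fingertips on the red catch and run them round the ring of catches in one sweep, clockwise seen from above, so that each of the six is pressed fully down in turn, ending with the one next to the red. Press only lightly, keep close to the ring without taking the hand away or cutting across the lid until the last catch is down, then lift the hand clear. Do not lift or shove the tub, by its knob or otherwise, and leave everything else on the stall where it is.

Things in the scene. Friction and masses are not known exactly. Their poses are not given: they have to be found in the camera images.
- tub: round white tub of halva spread, about 1.6 kg, loose on the worktop, blue lid 158 mm across, its flat top 70 mm up. Origin: centre of the underside, z up. Six catches stand on the lid in a ring of radius 70 mm (to their middle): the red one along the tub's own +x, the white ones clockwise from it seen from above, at -60, -120, -180, -240, -300 degrees about z. The tub may face any way
- lid_center (a point): centre of the lid's flat top, under a white knob 34 mm wide and 24 mm high. Keeping to the ring means: from the first catch down to the last, the TCP (midway between the pads, 19 mm behind the tips) stays 35 to 105 mm from this point seen from above and at most 45 mm above it; so work with fingers shut, pointing about straight down
- tab1_top (a point): top middle of the red first catch (moves with it). Each catch is a rounded bar 12 mm wide, bent along the ring, 27 mm long on top, with a 25 degree ramp down to the lid at both ends, so that fingertips gliding round the ring at 1 to 2 mm above the lid's flat top press the catches home one after another
- tab6_top (a point): top middle of the last catch (white), the one just counter-clockwise of the red one seen from above
- tab1 (a joint): travel of the red catch, m: about 0 = up, its top 7 mm above the lid's flat top; 0.006 = fully home on its stop, top 1 mm above the lid. It takes about 2 N to push down (more when pushed by its ramp), has no spring and stays where it is left. Counts as down past 0.004
- tab2 (a joint): travel of catch 2 (white), the second of the ring counting clockwise from the red one; values as for tab1
- tab3 (a joint): travel of catch 3 (white), the third of the ring counting clockwise from the red one; values as for tab1
- tab4 (a joint): travel of catch 4 (white), the fourth of the ring counting clockwise from the red one; values as for tab1
- tab5 (a joint): travel of catch 5 (white), the fifth of the ring counting clockwise from the red one; values as for tab1
- tab6 (a joint): travel of catch 6 (white), the sixth and last of the ring counting clockwise from the red one; values as for tab1
- tape_1: roll of brown packing tape, 93 mm across, 48 mm high, on the worktop beyond the tub; stays; origin at the centre of its underside
- pen_1: blue and white marker pen, 135 mm long, 16 mm high; stays; origin at the middle of its underside
- gift_box_brown: brown and white carton standing upright, 46x52x150 mm; stays; origin at the centre of its underside
- nougat_bar: nougat bar in clear film, 48x240x31 mm; stays; origin at the middle of its underside
- halva_wedge: half-round piece of halva, 122x71x77 mm; stays; origin at the centre of its underside

How it is judged:
On the way, in this order (a step that is already met when the one before it is completed fails the run):
1. the red first catch is down (past 4 of its 6 mm) (value of joint tab1 above 0.004 m), for 0.1 s.
2. the second catch is down (past 4 of its 6 mm) (value of joint tab2 above 0.004 m), for 0.1 s.
3. the third catch is down (past 4 of its 6 mm) (value of joint tab3 above 0.004 m), for 0.1 s.
4. the fourth catch is down (past 4 of its 6 mm) (value of joint tab4 above 0.004 m), for 0.1 s.
5. the fifth catch is down (past 4 of its 6 mm) (value of joint tab5 above 0.004 m), for 0.1 s.
6. the last catch is down (past 4 of its 6 mm) (value of joint tab6 above 0.004 m), for 0.1 s.
At the end, for the whole second after the job is handed in: all six catches are past 4 mm of their 6 mm travel; the tub stands upright (within 0.05 rad), at rest and within 30 mm of where it stood; the five loose things round it are within 30 mm of where they were (value of joint each of tab1, tab2, tab3, tab4, tab5, tab6 above 0.004 m and distance of each of tub, tape_1, pen_1, gift_box_brown, nougat_bar, halva_wedge from where it was at the start of the episode below 0.03 m and angle between tub's own z axis and vertical below 0.05 rad and linear speed of tub below 0.01 m/s); the robot touches nothing.
It fails at once if between the first and the last catch the hand leaves the ring: the TCP rises more than 45 mm above the lid, or is nearer than 35 mm or farther than 105 mm from the lid's centre seen from above (value of joint tab1 above 0.004 m and not (value of joint tab6 above 0.004 m) and (z of the grasp point in the frame of lid_center above 0.045 m or horizontal distance between the grasp point and lid_center below 0.035 m or horizontal distance between the grasp point and lid_center above 0.105 m)).
It fails at once if the fingers press on the tub with more than 30 N (contact force between the fingers and tub above 30 N).
It fails at once if the tub is lifted (its underside more than 15 mm up), tipped by more than 0.15 rad or shoved more than 30 mm (height (world z) of tub above 0.015 m or angle between tub's own z axis and vertical above 0.15 rad or distance of tub from where it was at the start of the episode above 0.03 m).
It fails at once if something else on the stall is moved by more than 30 mm (distance of any of tape_1, pen_1, gift_box_brown, nougat_bar, halva_wedge from where it was at the start of the episode above 0.03 m).
It also fails if it takes over 56 s, if anything falls off the work surface, if the arm or the gripper's body presses on something with over 40 N, if the wrist force passes 120 N, or if a joint passes its speed limit or range.

## Working session

There is one attempt and no reset: what is moved stays moved. The work goes in short steps, Python scripts to look and compute and a tool call to move; the robot and the scene stay as the last step left them, time stands still between calls to the robot, and variables do not carry over. Pictures are saved under pics/ and viewed, at most 10 in all, crops included, and the job is handed in when it is done.

Besides the shell and the picture viewer there is one more tool, called after "Emit:" in YAML: its name, and indented under it one key for each argument. move_arm: Moves the arm, as the interface text tells. Its arguments: {"type":"object","properties":{"commands":{"type":"array"},"force":{"type":"number"}},"required":["commands"]}

```bash
mkdir -p pics
cat > h.py <<'E'
import numpy as np, cv2
from rig import robot
def ray(c,u,v):
    f=200/np.tan(np.radians(c["fov_y"]/2)); E=np.array(c["extrinsics"])
    d=E[:3,:3]@np.array([(u-c["cx"])/f,(v-c["cy"])/f,1]); return E[:3,3],d
def onz(c,u,v,z):
    o,d=ray(c,u,v); return o+d*(z-o[2])/d[2]
E
python3 - <<'E'
from h import *
import pickle
o=robot.get_obs();print(o)
for n in("top","scene"):
    c=robot.camera(n);pickle.dump(c,open(n+".pkl","wb"));cv2.imwrite(f"pics/{n}.png",c["frame"][...,::-1])
    E=np.array(c["extrinsics"]);print(n,c["fov_y"],c["cx"],c["cy"],E.round(3).tolist())
E
```

```text
{'time': 0.0, 'q': array([-1.51149342e+00,  5.28469037e-01,  1.43385763e+00,  2.34125758e-05,
        1.18137526e+00, -1.78456647e-01]), 'joint_velocities': array([-0.00091832,  0.00094896, -0.00064036, -0.00035761,  0.00194676,
       -0.00036819]), 'joint_torque': array([-5.44653776e-04, -4.40040064e+01, -1.76591760e+01,  6.31680270e-02,
        5.83060272e-02, -1.58285475e-04]), 'position': array([ 0.14722479, -0.60673013,  0.24028402]), 'tool_rot': array([ 9.92942093e-01,  1.18595477e-01,  7.36007849e-05, -1.05212218e-03]), 'ft_force': array([0.64446712, 0.71443445, 0.05910731]), 'moment': array([ 0.00529635, -0.02310114, -0.03745354]), 'grip_force': 0.0, 'grip_width': 0.0872454358430063}
top 47.84107718018531 316.92759440486003 197.4930190240079 [[0.002, -0.996, 0.089, 0.41], [-1.0, -0.003, -0.007, 0.056], [0.007, -0.089, -0.996, 1.326], [0.0, 0.0, 0.0, 1.0]]
scene 52.10248013593187 316.7366828340758 199.69340624974373 [[-0.686, -0.531, 0.498, -0.092], [-0.728, 0.496, -0.473, 0.643], [0.004, -0.687, -0.727, 1.004], [0.0, 0.0, 0.0, 1.0]]
```

View pics/top.png

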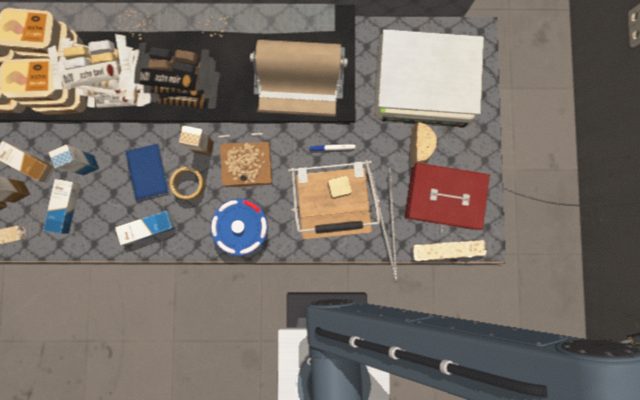

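View pics/scene.png

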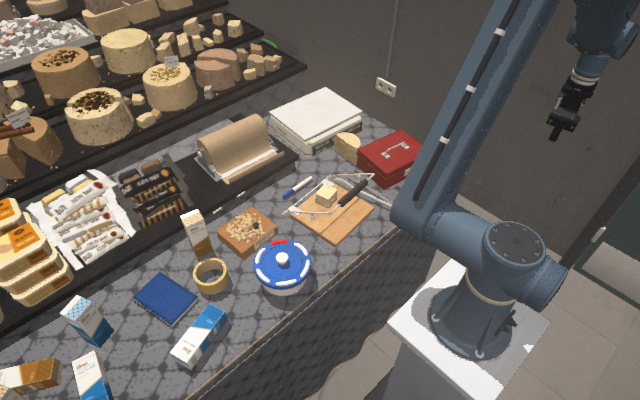

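The tub is at about (239,228) in the top view, with its red catch at (252,206). In the scene view it is at (282,262), with red at (278,243). The tape and carton lie just beyond it.

Run:
```python
from h import *
import pickle
for n,(x,y),r in(("top",(239,228),34),("scene",(282,262),36)):
    c=pickle.load(open(n+".pkl","rb"));f=c["frame"]
    x0,y0=x-r,y-r;hsv=cv2.cvtColor(f,cv2.COLOR_RGB2HSV)[y0:y+r,x0:x+r]
    H,S,V=[hsv[...,i].astype(int) for i in range(3)]
    blue=(H>100)&(H<125)&(S>150); red=((H<8)|(H>172))&(S>140)&(V>100); wh=(S<60)&(V>170)
    lid=(blue|red).astype(np.uint8)
    hull=cv2.convexHull(np.argwhere(lid)[:,::-1].astype(np.float32).reshape(-1,1,2))
    P=np.array([onz(c,p[0,0]+x0,p[0,1]+y0,0.068)[:2] for p in hull],np.float32)
    (cx,cy),R=cv2.minEnclosingCircle(P); e=cv2.fitEllipse(P); print(n,"lid circ",cx,cy,R,"ell",e)
    C=np.array(e[0])
    def pol(p):
        d=p-C; return np.hypot(*d).round(4),np.degrees(np.arctan2(d[1],d[0])).round(1)
    for nm,m,z in(("red",red,.076),("wh",wh,.076)):
        k,l,st,ce=cv2.connectedComponentsWithStats(m.astype(np.uint8))
        for i in range(1,k):
            if st[i,4]>8:
                p=onz(c,ce[i][0]+x0,ce[i][1]+y0,z); print(nm,st[i,4],p.round(4),pol(p[:2]))
    # tape/box positions
c=pickle.load(open("top.pkl","rb"))
print("tape",onz(c,186,183,.048),"box",onz(c,194,130,.15),onz(c,205,150,0.0),"tray",onz(c,221,185,.02),"board",onz(c,296,236,.05))
f=np.hstack([cv2.resize(pickle.load(open(n+".pkl","rb"))["frame"][y-40:y+40,x-40:x+40],(400,400),interpolation=cv2.INTER_CUBIC) for n,x,y in(("top",239,228),("scene",282,262))])
cv2.imwrite("pics/crop.png",f[...,::-1])
```

```text
top lid circ 0.4407535195350647 0.26457634568214417 0.07708264887332916 ell ((0.440447062253952, 0.2641894817352295), (0.150880828499794, 0.15336453914642334), 173.47401428222656)
red 69 [0.5    0.2296 0.076 ] (np.float64(0.0688), np.float64(-30.2))
wh 87 [0.502  0.2972 0.076 ] (np.float64(0.0698), np.float64(28.2))
wh 99 [0.4438 0.3326 0.076 ] (np.float64(0.0685), np.float64(87.2))
wh 99 [0.4398 0.1973 0.076 ] (np.float64(0.0669), np.float64(-90.6))
wh 136 [0.4422 0.268  0.076 ] (np.float64(0.0042), np.float64(65.1))
wh 91 [0.3843 0.3006 0.076 ] (np.float64(0.0669), np.float64(147.0))
wh 97 [0.3828 0.2325 0.076 ] (np.float64(0.0658), np.float64(-151.2))
scene lid circ 0.44379839301109314 0.265821635723114 0.07925430685281754 ell ((0.4424711763858795, 0.2657163143157959), (0.15141797065734863, 0.1562516838312149), 58.37459182739258)
red 62 [0.4983 0.2308 0.076 ] (np.float64(0.0658), np.float64(-32.0))
wh 77 [0.4366 0.1984 0.076 ] (np.float64(0.0676), np.float64(-95.0))
wh 70 [0.499  0.3007 0.076 ] (np.float64(0.0665), np.float64(31.7))
wh 112 [0.4506 0.2591 0.076 ] (np.float64(0.0105), np.float64(-38.8))
wh 76 [0.3799 0.2357 0.076 ] (np.float64(0.0693), np.float64(-154.4))
wh 75 [0.4409 0.3347 0.076 ] (np.float64(0.069), np.float64(91.3))
wh 77 [0.3817 0.3017 0.076 ] (np.float64(0.0706), np.float64(149.4))
tape [0.56519217 0.42100401 0.048     ] box [0.694271  0.3746974 0.15     ] [0.67007497 0.38101065 0.        ] tray [0.56301436 0.32711571 0.02      ] board [0.41535832 0.10671145 0.05      ]
```

View pics/crop.png

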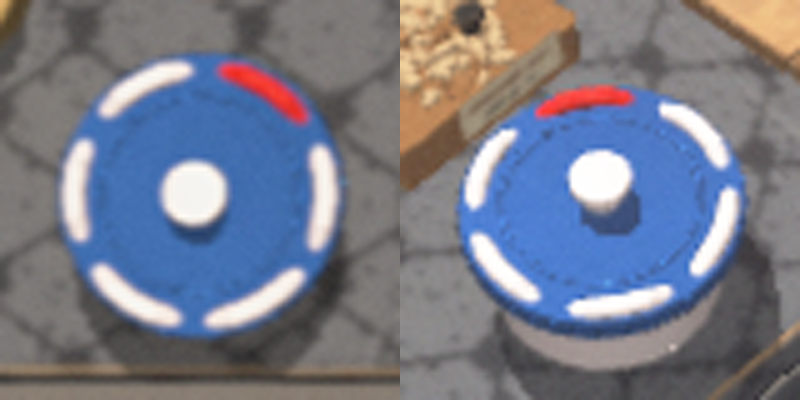

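Both views agree on the lid centre, (0.441, 0.266), with red at about -31°. The ring radius comes out at about 68 mm against the 70 mm given. I'm moving now: shut the fingers, square the tool to the world, and go round at a safe height.

Emit:
move_arm:
  commands:
    - {"hand":0,"travel":[0,0,0],"twist":[0,0,6.8]}
    - {"hand":0,"travel":[0,0,0],"twist":[0,0,6.8]}
    - {"hand":0,"travel":[2.8,-2.8,0],"twist":[0,0,0]}
    - {"hand":0,"travel":[2.8,-2.8,0],"twist":[0,0,0]}
    - {"hand":0,"travel":[2.8,-2.8,0],"twist":[0,0,0]}
  force: 10

```text
time: 0.52
position: [0.2314, -0.5223, 0.2405]
tool_rot: [1.0, -0.001, -0.0, -0.001]
ft_force: [0.9, -0.2, 0.0]
grip_width: 0.0613
grip_force: 0.0
```

Emit:
move_arm:
  commands:
    - {"hand":0,"travel":[2.8,-2.8,0],"twist":[0,0,0]}
    - {"hand":0,"travel":[2.8,-2.8,0],"twist":[0,0,0]}
    - {"hand":0,"travel":[2.8,-2.8,0],"twist":[0,0,0]}
    - {"hand":0,"travel":[2.8,-2.8,0],"twist":[0,0,0]}
    - {"hand":0,"travel":[2.8,-2.8,0],"twist":[0,0,0]}

```text
time: 0.93
position: [0.372, -0.3815, 0.2409]
tool_rot: [1.0, 0.0, -0.0, -0.0]
ft_force: [-0.1, -0.8, -0.3]
grip_width: 0.0283
grip_force: 0.0
```

Emit:
move_arm:
  commands:
    - {"hand":0,"travel":[2.8,-2.8,0],"twist":[0,0,0]}
    - {"hand":0,"travel":[2.8,-2.8,0],"twist":[0,0,0]}
    - {"hand":0,"travel":[2.8,-2.8,0],"twist":[0,0,0]}
    - {"hand":0,"travel":[0.4,-4,0],"twist":[0,0,0]}
    - {"hand":0,"travel":[0.4,-4,0],"twist":[0,0,0]}

```text
time: 1.35
position: [0.4643, -0.2178, 0.2408]
tool_rot: [1.0, 0.0, 0.0, 0.0]
ft_force: [0.4, 0.6, -0.1]
grip_width: 0.0018
grip_force: 0.0
```

```bash
python3 -c "
from h import *
o=robot.get_obs();print(o['time'],o['q'].round(3),o['position'].round(4),o['tool_rot'].round(4),o['grip_width'])"
```

```text
1.35 [-0.657  0.378  1.711  0.     1.052  0.913] [ 0.4643 -0.2178  0.2408] [1.e+00 4.e-04 2.e-04 0.e+00] 0.0017947248287459657
```

Emit:
move_arm:
  commands:
    - {"hand":0,"travel":[0.3,-4.1,0],"twist":[0,0,0]}
    - {"hand":0,"travel":[0.3,-4.1,0],"twist":[0,0,0]}
    - {"hand":0,"travel":[0.3,-4.1,0],"twist":[0,0,0]}
    - {"hand":0,"travel":[0.3,-4.1,0],"twist":[0,0,0]}
    - {"hand":0,"travel":[0.3,-4.1,0],"twist":[0,0,0]}

```text
time: 1.77
position: [0.4775, -0.0123, 0.2411]
tool_rot: [1.0, 0.0, -0.0, -0.0]
ft_force: [0.5, 0.2, 0.8]
grip_width: 0.0003
grip_force: 0.0
```

Emit:
move_arm:
  commands:
    - {"hand":0,"travel":[0.4,-4.1,0],"twist":[0,0,0]}
    - {"hand":0,"travel":[0.4,-4.1,0],"twist":[0,0,0]}
    - {"hand":0,"travel":[0.4,-4.1,0],"twist":[0,0,0]}
    - {"hand":0,"travel":[0.4,-4.1,0],"twist":[0,0,0]}
    - {"hand":0,"travel":[0.4,-4.1,0],"twist":[0,0,0]}

```text
time: 2.18
position: [0.4974, 0.1929, 0.241]
tool_rot: [1.0, 0.0, -0.0, 0.0]
ft_force: [0.7, 0.2, 0.4]
grip_width: 0.0005
grip_force: 0.0
```

Emit:
move_arm:
  commands:
    - {"hand":0,"travel":[0.2,-3.8,0],"twist":[0,0,0]}
    - {"hand":0,"travel":[0,0,2],"twist":[0,0,0]}
    - {"hand":0,"travel":[0,0,2],"twist":[0,0,0]}
    - {"hand":0,"travel":[0,0,2],"twist":[0,0,0]}
    - {"hand":0,"travel":[0,0,0],"twist":[0,0,0]}

```text
time: 2.6
position: [0.4967, 0.2285, 0.1775]
tool_rot: [1.0, 0.001, -0.004, 0.001]
ft_force: [-0.6, -0.3, -0.2]
grip_width: 0.0002
grip_force: 0.0
```

Run:
```python
from h import *
import pickle
from scipy.spatial.transform import Rotation as R
o=robot.get_obs();c=robot.camera("wrist");pickle.dump((o,c),open("w1.pkl","wb"))
print(o['position'],o['tool_rot'],o['q'].round(2),c["fov_y"],np.array(c["T_tool_cam"]).round(3).tolist())
cv2.imwrite("pics/w1.png",c["frame"][...,::-1])
```

```text
[0.49673484 0.22851636 0.17747353] [ 9.99989748e-01  6.92106730e-04 -4.35404077e-03  1.03268439e-03] [ 0.23  0.51  1.69 -0.    0.95  1.8 ] 65.70646984690485 [[0.001, -0.952, -0.305, 0.085], [1.0, 0.001, 0.001, 0.0], [-0.0, -0.305, 0.952, -0.144], [0.0, 0.0, 0.0, 1.0]]
```

View pics/w1.png

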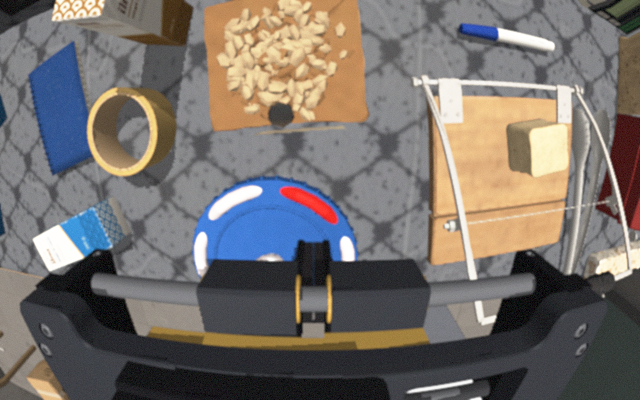

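The wrist view shows the lid partly behind the gripper, with red at about (311,204) and the last catch at about (233,202). I'll cast these points and the rim for a check.

Run:
```python
from h import *
import pickle
from scipy.spatial.transform import Rotation as R
from scipy.optimize import least_squares
o,c=pickle.load(open("w1.pkl","rb"));f=200/np.tan(np.radians(c["fov_y"]/2))
T=np.eye(4);T[:3,:3]=R.from_quat(o['tool_rot']).as_matrix();T[:3,3]=o['position'];E=T@np.array(c["T_tool_cam"])
def w(u,v,z):
    x,y=u-c["cx"],v-c["cy"];r=np.hypot(x,y);a=r/f
    d=E[:3,:3]@np.array([np.sin(a)*x/r,np.sin(a)*y/r,np.cos(a)]);return E[:3,3]+d*(z-E[2,3])/d[2]
h=cv2.cvtColor(c["frame"],cv2.COLOR_RGB2HSV)[170:262,185:365].astype(int);H,S,V=h[...,0],h[...,1],h[...,2]
red=((H<8)|(H>172))&(S>140)&(V>100);wh=(S<60)&(V>170);blue=(H>100)&(H<125)&(S>150)
for nm,m in(("red",red),("wh",wh)):
    k,l,st,ce=cv2.connectedComponentsWithStats(m.astype(np.uint8))
    for i in range(1,k):
        if st[i,4]>80: print(nm,st[i,4],w(ce[i][0]+185,ce[i][1]+170,.0765).round(4))
m=blue|red
P=np.array([w(j+185,170+np.argmax(m[:,j]),.069)[:2] for j in range(20,160) if m[:,j].any()])
s=least_squares(lambda p:np.hypot(*(P-p[:2]).T)-p[2],[.441,.266,.079],loss="soft_l1",f_scale=.001);print(s.x)
print(robot.get_obs()['position'],robot.get_obs()['tool_rot'])
```

```text
red 724 [0.5037 0.2303 0.0765]
wh 773 [0.5058 0.2954 0.0765]
wh 343 [0.4598 0.3316 0.0765]
wh 303 [0.4603 0.1981 0.0765]
wh 120 [0.4519 0.2664 0.0765]
[0.44736889 0.26448413 0.075952  ]
[0.49794021 0.22856224 0.17922142] [ 9.99995439e-01  4.31952268e-04 -2.91338348e-03  6.69150307e-04]
```

Emit:
move_arm:
  commands:
    - {"hand":0,"travel":[0.2,0,2],"twist":[0,0,0]}
    - {"hand":0,"travel":[0,0,2],"twist":[0,0,0]}
    - {"hand":0,"travel":[0,0,2],"twist":[0,0,0]}
    - {"hand":0,"travel":[0,0,1.2],"twist":[0,0,0]}
    - {"hand":0,"travel":[0,0,0],"twist":[0,0,0]}

```text
time: 3.07
position: [0.5011, 0.2282, 0.108]
tool_rot: [1.0, -0.0, -0.002, 0.0]
ft_force: [-0.1, -0.0, 0.4]
grip_width: 0.0005
grip_force: 0.0
```

Emit:
move_arm:
  commands:
    - {"hand":0,"travel":[0,0,0],"twist":[0,0,0]}
    - {"hand":0,"travel":[0,0,0],"twist":[0,0,0]}
    - {"hand":0,"travel":[0,0,0],"twist":[0,0,0]}
    - {"hand":0,"travel":[0,0,0],"twist":[0,0,0]}
    - {"hand":0,"travel":[0,0,0],"twist":[0,0,0]}

```text
time: 3.48
position: [0.5024, 0.2289, 0.1102]
tool_rot: [1.0, 0.0, 0.001, -0.0]
ft_force: [-0.0, 0.6, -0.6]
grip_width: 0.0008
grip_force: 0.0
```

Emit:
move_arm:
  commands:
    - {"hand":0,"travel":[0,0,0.4],"twist":[0,0,0]}
    - {"hand":0,"travel":[0,0,0.4],"twist":[0,0,0]}
    - {"hand":0,"travel":[0,0,0.4],"twist":[0,0,0]}
    - {"hand":0,"travel":[0,0,0],"twist":[0,0,0]}
    - {"hand":0,"travel":[0,0,0],"twist":[0,0,0]}

```text
time: 3.9
position: [0.5015, 0.2287, 0.0967]
tool_rot: [1.0, 0.0, -0.001, 0.0]
ft_force: [-0.7, -0.6, 0.6]
grip_width: 0.0001
grip_force: 0.0
```

Emit:
move_arm:
  commands:
    - {"hand":0,"travel":[0,0,0.2],"twist":[0,0,0]}
    - {"hand":0,"travel":[0,0,0.2],"twist":[0,0,0]}
    - {"hand":0,"travel":[0,0,0],"twist":[0,0,0]}
    - {"hand":0,"travel":[0,0,0],"twist":[0,0,0]}
    - {"hand":0,"travel":[0,0,0],"twist":[0,0,0]}

```text
time: 4.32
position: [0.5019, 0.2288, 0.0932]
tool_rot: [1.0, 0.0, -0.0, 0.0]
ft_force: [-0.1, 0.1, -0.8]
grip_width: 0.0006
grip_force: 0.0
```

Emit:
move_arm:
  commands:
    - {"hand":0,"travel":[0,0,0.1],"twist":[0,0,0]}
    - {"hand":0,"travel":[0,0,0.1],"twist":[0,0,0]}
    - {"hand":0,"travel":[0,0,0],"twist":[0,0,0]}
    - {"hand":0,"travel":[0,0,0],"twist":[0,0,0]}
    - {"hand":0,"travel":[0,0,0],"twist":[0,0,0]}

```text
time: 4.73
position: [0.5019, 0.2288, 0.0913]
tool_rot: [1.0, 0.0, 0.0, -0.0]
ft_force: [0.6, -0.1, 1.3]
grip_width: 0.0003
grip_force: 0.5
```

```bash
python3 -c "
from h import *
o=robot.get_obs();print(o['time'],o['q'].round(3),o['position'].round(4),o['tool_rot'].round(4),o['ft_force'])
for n in('top','scene'):
    c=robot.camera(n); print(robot.get_obs()['ft_force'])
f=c['frame'][215:305,232:332];cv2.imwrite('pics/s2.png',cv2.resize(f,(600,540),interpolation=cv2.INTER_CUBIC)[...,::-1])"
```

```text
4.7333 [ 0.225  0.651  1.739 -0.     0.752  1.795] [0.5019 0.2288 0.0913] [ 1.e+00  2.e-04  0.e+00 -0.e+00] [ 0.57506421 -0.09809751  1.2641294 ]
[-0.54306713 -0.98135798  0.76316689]
[ 0.03224459 -0.83189943  0.63504954]
```

View pics/s2.png

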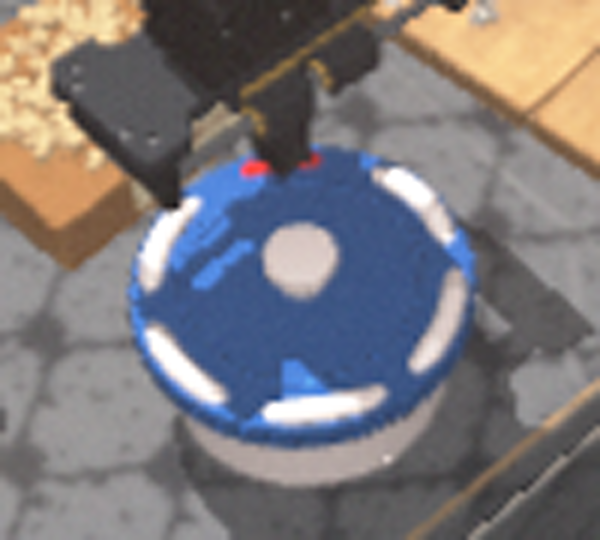

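The fingers stand on the middle of the red catch. I'll press another millimetre.

Emit:
move_arm:
  commands:
    - {"hand":0,"travel":[0,0,0.1],"twist":[0,0,0]}
    - {"hand":0,"travel":[0,0,0],"twist":[0,0,0]}
    - {"hand":0,"travel":[0,0,0],"twist":[0,0,0]}
    - {"hand":0,"travel":[0,0,0],"twist":[0,0,0]}
    - {"hand":0,"travel":[0,0,0],"twist":[0,0,0]}

```text
time: 5.25
position: [0.5019, 0.2288, 0.0902]
tool_rot: [1.0, 0.0, 0.0, -0.0]
ft_force: [-0.8, -0.1, 1.8]
grip_width: 0.0007
grip_force: 0.6
```

```bash
python3 -c "
from h import *
C=np.array([.442,.265]);a=np.radians(np.arange(-31,-351,-10));P=C+.07*np.c_[np.cos(a),np.sin(a)]
for i in range(len(a)-1):
    d=(P[i+1]-P[i])*100;print(i,np.degrees(a[i+1]).round(),P[i+1].round(4),'tool',d[0].round(2),(-d[1]).round(2))"
```

```text
0 -41.0 [0.4948 0.2191] tool -0.72 0.99
1 -51.0 [0.4861 0.2106] tool -0.88 0.85
2 -61.0 [0.4759 0.2038] tool -1.01 0.68
3 -71.0 [0.4648 0.1988] tool -1.11 0.5
4 -81.0 [0.453  0.1959] tool -1.18 0.3
5 -91.0 [0.4408 0.195 ] tool -1.22 0.09
6 -101.0 [0.4286 0.1963] tool -1.21 -0.13
7 -111.0 [0.4169 0.1996] tool -1.17 -0.34
8 -121.0 [0.4059 0.205 ] tool -1.1 -0.53
9 -131.0 [0.3961 0.2122] tool -0.99 -0.72
10 -141.0 [0.3876 0.2209] tool -0.85 -0.88
11 -151.0 [0.3808 0.2311] tool -0.68 -1.01
12 -161.0 [0.3758 0.2422] tool -0.5 -1.11
13 -171.0 [0.3729 0.254 ] tool -0.3 -1.18
14 -181.0 [0.372  0.2662] tool -0.09 -1.22
15 -191.0 [0.3733 0.2784] tool 0.13 -1.21
16 -201.0 [0.3766 0.2901] tool 0.34 -1.17
17 -211.0 [0.382  0.3011] tool 0.53 -1.1
18 -221.0 [0.3892 0.3109] tool 0.72 -0.99
19 -231.0 [0.3979 0.3194] tool 0.88 -0.85
20 -241.0 [0.4081 0.3262] tool 1.01 -0.68
21 -251.0 [0.4192 0.3312] tool 1.11 -0.5
22 -261.0 [0.431  0.3341] tool 1.18 -0.3
23 -271.0 [0.4432 0.335 ] tool 1.22 -0.09
24 -281.0 [0.4554 0.3337] tool 1.21 0.13
25 -291.0 [0.4671 0.3304] tool 1.17 0.34
26 -301.0 [0.4781 0.325 ] tool 1.1 0.53
27 -311.0 [0.4879 0.3178] tool 0.99 0.72
28 -321.0 [0.4964 0.3091] tool 0.85 0.88
29 -331.0 [0.5032 0.2989] tool 0.68 1.01
30 -341.0 [0.5082 0.2878] tool 0.5 1.11
```

Emit:
move_arm:
  commands:
    - {"hand":0,"travel":[-0.72,0.99,0],"twist":[0,0,0]}
    - {"hand":0,"travel":[-0.88,0.85,0],"twist":[0,0,0]}
    - {"hand":0,"travel":[-1.01,0.68,0],"twist":[0,0,0]}
    - {"hand":0,"travel":[-0.56,0.25,0],"twist":[0,0,0]}
    - {"hand":0,"travel":[-0.55,0.25,0],"twist":[0,0,0]}

```text
time: 5.67
position: [0.4665, 0.1987, 0.0908]
tool_rot: [1.0, -0.0, 0.002, -0.0]
ft_force: [3.8, 0.3, 2.2]
grip_width: 0.0002
grip_force: 1.5
```

Emit:
move_arm:
  commands:
    - {"hand":0,"travel":[-0.59,0.15,0],"twist":[0,0,0]}
    - {"hand":0,"travel":[-0.59,0.15,0],"twist":[0,0,0]}
    - {"hand":0,"travel":[-0.61,0.05,0],"twist":[0,0,0]}
    - {"hand":0,"travel":[-0.61,0.04,0],"twist":[0,0,0]}
    - {"hand":0,"travel":[0,0,0],"twist":[0,0,0]}

```text
time: 6.08
position: [0.4382, 0.1945, 0.0901]
tool_rot: [1.0, 0.0, -0.002, 0.0]
ft_force: [-1.6, -0.3, 1.4]
grip_width: 0.0005
grip_force: 0.9
```

```bash
cat > chk.py <<'E'
from h import *
import pickle
for n,(x,y),r in(("top",(239,228),34),("scene",(282,262),36)):
  for c in(pickle.load(open(n+".pkl","rb")),robot.camera(n)):
    f=c["frame"];x0,y0=x-r,y-r;hsv=cv2.cvtColor(f,cv2.COLOR_RGB2HSV)[y0:y+r,x0:x+r].astype(int)
    H,S,V=hsv[...,0],hsv[...,1],hsv[...,2]
    wh=(S<70)&(V>130)
    k,l,st,ce=cv2.connectedComponentsWithStats(wh.astype(np.uint8))
    print(n,[(int(st[i,4]),*onz(c,ce[i][0]+x0,ce[i][1]+y0,.076)[:2].round(4).tolist()) for i in range(1,k) if st[i,4]>50])
c=robot.camera("scene")
f=c['frame'][215:305,232:332];cv2.imwrite('pics/s3.png',cv2.resize(f,(600,540),interpolation=cv2.INTER_CUBIC)[...,::-1])
print(robot.get_obs()['position'],robot.get_obs()['q'].round(2))
E
python3 chk.py
```

```text
top [(112, 0.5023, 0.2978), (119, 0.4439, 0.3336), (116, 0.4396, 0.1964), (143, 0.4418, 0.2679), (106, 0.3836, 0.3005), (110, 0.3819, 0.2321)]
top [(110, 0.5028, 0.2975), (401, 0.4533, 0.2458), (116, 0.4449, 0.334)]
scene [(74, 0.5245, 0.1895), (106, 0.4876, 0.1556), (303, 0.5101, 0.2974), (57, 0.5062, 0.2189), (256, 0.4438, 0.1821), (128, 0.4492, 0.2597), (80, 0.3794, 0.2359), (81, 0.4412, 0.3349), (208, 0.441, 0.3685), (84, 0.3818, 0.3024), (203, 0.3664, 0.3205)]
scene [(291, 0.5062, 0.3075), (91, 0.4249, 0.1679), (102, 0.4483, 0.2633), (85, 0.3788, 0.2364), (81, 0.4412, 0.3349), (242, 0.4413, 0.3679), (89, 0.3817, 0.3026), (230, 0.3665, 0.3199)]
[0.43914796 0.19458247 0.08998383] [0.18 0.6  1.92 0.   0.63 1.75]
```

View pics/s3.png

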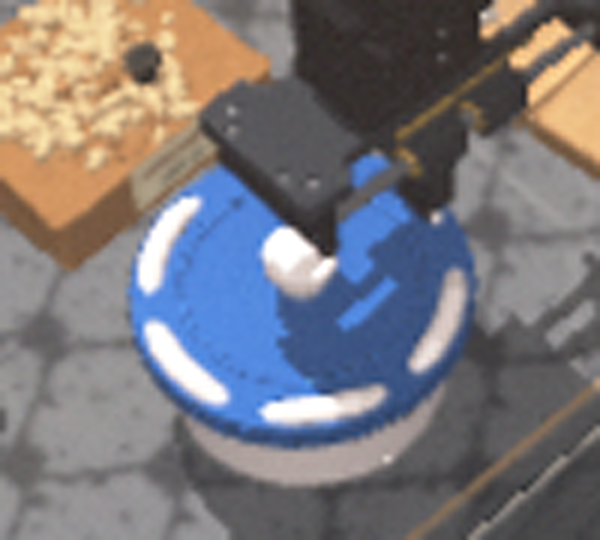

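The tub hasn't moved, the fingers sit on catch 2 and the forces are light. I'll carry on round.

Emit:
move_arm:
  commands:
    - {"hand":0,"travel":[-1.1,-0.11,-0.03],"twist":[0,0,0]}
    - {"hand":0,"travel":[-1.17,-0.34,0],"twist":[0,0,0]}
    - {"hand":0,"travel":[-1.1,-0.53,0],"twist":[0,0,0]}
    - {"hand":0,"travel":[-0.99,-0.72,0],"twist":[0,0,0]}
    - {"hand":0,"travel":[-0.43,-0.44,0],"twist":[0,0,0]}

```text
time: 6.65
position: [0.3903, 0.2166, 0.0906]
tool_rot: [1.0, 0.001, -0.001, 0.0]
ft_force: [0.9, -1.4, 1.7]
grip_width: 0.0002
grip_force: 0.9
```

Emit:
move_arm:
  commands:
    - {"hand":0,"travel":[-0.42,-0.44,0],"twist":[0,0,0]}
    - {"hand":0,"travel":[-0.34,-0.5,0],"twist":[0,0,0]}
    - {"hand":0,"travel":[-0.34,-0.51,0],"twist":[0,0,0]}
    - {"hand":0,"travel":[0,0,0],"twist":[0,0,0]}
    - {"hand":0,"travel":[0,0,0],"twist":[0,0,0]}

```text
time: 7.07
position: [0.3817, 0.2312, 0.0906]
tool_rot: [1.0, 0.0, -0.0, -0.0]
ft_force: [-0.6, 1.1, 1.7]
grip_width: 0.0008
grip_force: 0.9
```

Emit:
move_arm:
  commands:
    - {"hand":0,"travel":[-0.55,-1.11,0.02],"twist":[0,0,0]}
    - {"hand":0,"travel":[-0.32,-1.18,0],"twist":[0,0,0]}
    - {"hand":0,"travel":[-0.09,-1.22,0],"twist":[0,0,0]}
    - {"hand":0,"travel":[0.13,-1.21,0],"twist":[0,0,0]}
    - {"hand":0,"travel":[0.17,-0.59,0],"twist":[0,0,0]}

```text
time: 7.48
position: [0.375, 0.2843, 0.0902]
tool_rot: [1.0, 0.001, -0.0, 0.0]
ft_force: [-0.6, -1.1, 0.8]
grip_width: 0.0006
grip_force: 0.8
```

Emit:
move_arm:
  commands:
    - {"hand":0,"travel":[0.17,-0.58,0],"twist":[0,0,0]}
    - {"hand":0,"travel":[0.26,-0.55,0],"twist":[0,0,0]}
    - {"hand":0,"travel":[0.27,-0.55,0],"twist":[0,0,0]}
    - {"hand":0,"travel":[0,0,0],"twist":[0,0,0]}
    - {"hand":0,"travel":[0,0,0],"twist":[0,0,0]}

```text
time: 7.9
position: [0.383, 0.3009, 0.0904]
tool_rot: [1.0, 0.0, 0.001, -0.0]
ft_force: [0.0, 0.8, 0.8]
grip_width: 0.0004
grip_force: 0.4
```

```bash
sed -i 's/s3.png/s4.png/' chk.py; python3 chk.py
```

```text
top [(112, 0.5023, 0.2978), (119, 0.4439, 0.3336), (116, 0.4396, 0.1964), (143, 0.4418, 0.2679), (106, 0.3836, 0.3005), (110, 0.3819, 0.2321)]
top [(113, 0.5023, 0.2979), (145, 0.4418, 0.2679)]
scene [(74, 0.5245, 0.1895), (106, 0.4876, 0.1556), (303, 0.5101, 0.2974), (57, 0.5062, 0.2189), (256, 0.4438, 0.1821), (128, 0.4492, 0.2597), (80, 0.3794, 0.2359), (81, 0.4412, 0.3349), (208, 0.441, 0.3685), (84, 0.3818, 0.3024), (203, 0.3664, 0.3205)]
scene [(89, 0.4984, 0.2361), (150, 0.5005, 0.3197), (121, 0.4362, 0.3776), (199, 0.3615, 0.3153)]
[0.38239238 0.30032864 0.09037746] [0.44 0.6  1.9  0.   0.64 2.01]
```

View pics/s4.png

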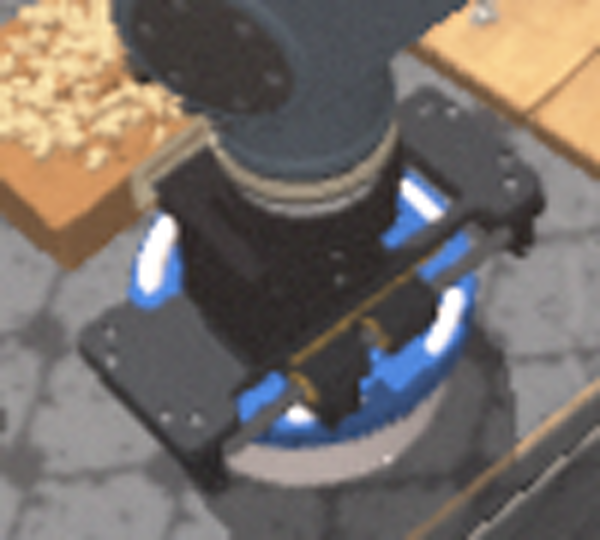

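The tub still stands in its place, and the fingers are on catch 4. Next is catch 5.

Emit:
move_arm:
  commands:
    - {"hand":0,"travel":[0.7,-1.03,0],"twist":[0,0,0]}
    - {"hand":0,"travel":[0.88,-0.85,0],"twist":[0,0,0]}
    - {"hand":0,"travel":[1.01,-0.68,0],"twist":[0,0,0]}
    - {"hand":0,"travel":[1.11,-0.5,0],"twist":[0,0,0]}
    - {"hand":0,"travel":[0.59,-0.16,0],"twist":[0,0,0]}

```text
time: 8.47
position: [0.4255, 0.3329, 0.0903]
tool_rot: [1.0, 0.0, -0.0, -0.0]
ft_force: [-1.2, 0.4, 2.0]
grip_width: 0.0005
grip_force: 0.9
```

Emit:
move_arm:
  commands:
    - {"hand":0,"travel":[0.59,-0.15,0],"twist":[0,0,0]}
    - {"hand":0,"travel":[0.61,-0.05,0],"twist":[0,0,0]}
    - {"hand":0,"travel":[0.61,-0.04,0],"twist":[0,0,0]}
    - {"hand":0,"travel":[0,0,0],"twist":[0,0,0]}
    - {"hand":0,"travel":[0,0,0],"twist":[0,0,0]}

```text
time: 8.88
position: [0.4438, 0.3349, 0.0903]
tool_rot: [1.0, -0.0, 0.0, -0.0]
ft_force: [0.5, 0.1, 0.7]
grip_width: 0.0009
grip_force: 0.4
```

Emit:
move_arm:
  commands:
    - {"hand":0,"travel":[1.18,0.13,0],"twist":[0,0,0]}
    - {"hand":0,"travel":[1.17,0.34,0],"twist":[0,0,0]}
    - {"hand":0,"travel":[1.1,0.53,0],"twist":[0,0,0]}
    - {"hand":0,"travel":[0.99,0.72,0],"twist":[0,0,0]}
    - {"hand":0,"travel":[0.43,0.44,0],"twist":[0,0,0]}

```text
time: 9.3
position: [0.4946, 0.3127, 0.0906]
tool_rot: [1.0, -0.0, 0.001, -0.0]
ft_force: [-0.6, 1.2, 2.8]
grip_width: 0.0009
grip_force: 0.9
```

Emit:
move_arm:
  commands:
    - {"hand":0,"travel":[0.42,0.44,0],"twist":[0,0,0]}
    - {"hand":0,"travel":[0.34,0.5,0],"twist":[0,0,0]}
    - {"hand":0,"travel":[0.34,0.5,0],"twist":[0,0,0]}
    - {"hand":0,"travel":[0,0,0.03],"twist":[0,0,0]}
    - {"hand":0,"travel":[0,0,0],"twist":[0,0,0]}

```text
time: 9.72
position: [0.5032, 0.2983, 0.0901]
tool_rot: [1.0, 0.0, 0.0, 0.0]
ft_force: [-0.2, -1.9, 1.5]
grip_width: 0.0006
grip_force: 0.8
```

```bash
sed -i 's/s4.png/s5.png/' chk.py; python3 chk.py
```

```text
top [(112, 0.5023, 0.2978), (119, 0.4439, 0.3336), (116, 0.4396, 0.1964), (143, 0.4418, 0.2679), (106, 0.3836, 0.3005), (110, 0.3819, 0.2321)]
top [(57, 0.4475, 0.3076), (96, 0.443, 0.2633), (52, 0.381, 0.2323)]
scene [(74, 0.5245, 0.1895), (106, 0.4876, 0.1556), (303, 0.5101, 0.2974), (57, 0.5062, 0.2189), (256, 0.4438, 0.1821), (128, 0.4492, 0.2597), (80, 0.3794, 0.2359), (81, 0.4412, 0.3349), (208, 0.441, 0.3685), (84, 0.3818, 0.3024), (203, 0.3664, 0.3205)]
scene [(369, 0.4576, 0.1669), (62, 0.5039, 0.2116), (129, 0.4491, 0.26), (125, 0.4955, 0.3342), (238, 0.4416, 0.368), (232, 0.3664, 0.3194)]
[0.50277402 0.29901292 0.09008235] [ 0.35  0.68  1.65 -0.    0.81  1.92]
```

View pics/s5.png

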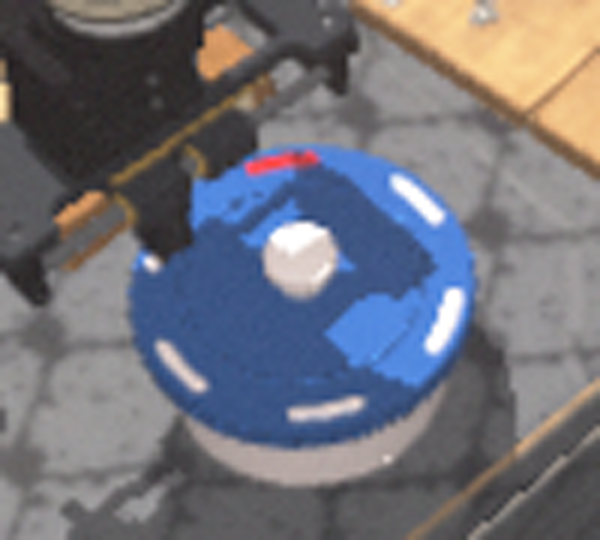

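Catches 1 to 5 show only their short flat tops, so they are home. The fingers are on the sixth with their tips about 1 mm above the lid. I'll lift clear.

Emit:
move_arm:
  commands:
    - {"hand":0,"travel":[0,0,-1],"twist":[0,0,0]}
    - {"hand":0,"travel":[0,0,-3],"twist":[0,0,0]}
    - {"hand":0,"travel":[0,0,-4],"twist":[0,0,0]}
    - {"hand":0,"travel":[0,0,-4],"twist":[0,0,0]}
    - {"hand":0,"travel":[0,0,-3],"twist":[0,0,0]}

```text
time: 10.28
position: [0.5029, 0.2998, 0.2435]
tool_rot: [1.0, 0.001, 0.001, -0.001]
ft_force: [0.5, 0.6, 0.3]
grip_width: 0.0003
grip_force: 0.0
```

Emit:
move_arm:
  commands:
    - {"hand":0,"travel":[0,3,0],"twist":[0,0,0]}
    - {"hand":0,"travel":[0,3,0],"twist":[0,0,0]}
    - {"hand":0,"travel":[0,3,0],"twist":[0,0,0]}
    - {"hand":0,"travel":[0,0,0],"twist":[0,0,0]}
    - {"hand":0,"travel":[0,0,0],"twist":[0,0,0]}

```text
time: 10.7
position: [0.5025, 0.2083, 0.2406]
tool_rot: [1.0, -0.001, -0.0, -0.0]
ft_force: [0.1, 0.8, 0.1]
grip_width: 0.0003
grip_force: 0.0
```

```bash
sed -i 's/s5.png/s6.png/' chk.py; python3 chk.py|tail -1
```

```text
[0.50276152 0.20998061 0.24021629] [0.19 0.42 1.64 0.   1.08 1.76]
```

View pics/s6.png

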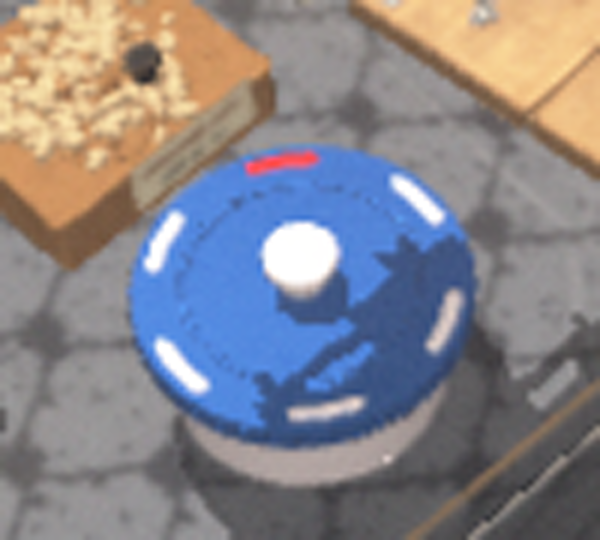

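All six catches look alike and down, the tub is in place, and the hand is clear.

```bash
python3 -c "
from rig import robot
print(robot.hand_in())"
```

```text
the job is handed in; nothing more can be done
None
```

I pressed all six catches down in one clockwise sweep from the red one, lifted the hand clear and handed the job in at about 11 s; the last picture shows every catch down and the tub in its place, but the hand-in gave no verdict.

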